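# Push the paperweights out to the sheet's edges

### The job

A fresh sheet of painting paper lies on the felt with its two bar paperweights left askew near the middle. With the fingertips, gently push the left paperweight out to the sheet's left edge and the right one out to its right edge, so that each lies flat and parallel to that edge with its outer long side level with it and both its ends on the paper. Only push them along the paper: do not grip or lift them, and leave the glass, ink bottle, palette and seal where they stand.

Things in the scene. Friction and masses are not known exactly. Their poses are not given: they have to be found in the camera images.
- sheet: white paper sheet flat on grey felt, fixed: 300 mm deep (its x axis, away from the robot), 380 mm wide (its y axis, to the robot's left), under 1 mm thick; origin at its centre. Left edge at y = +190 mm, right edge at y = -190, foot and head edges at x = -150 and +150. A paperweight whose outer side is level with the edge has its centre 177 mm from the sheet's centre line.
- weight_left: The left (+y) dark wooden bar paperweight, brass end caps, small brass knob (14 mm across, top 35 mm up) mid-top. 180 mm long (its x axis), 26 wide (y), 20 high, 0.25 to 0.5 kg; origin at the centre of its underside. Loose, lies flat on the sheet, slides at a few newtons. Lies nearer the left edge, 55 to 110 mm short of its place, turned up to 14 degrees from it.
- weight_right: The right (-y) dark wooden bar paperweight, brass end caps, small brass knob (14 mm across, top 35 mm up) mid-top. 180 mm long (its x axis), 26 wide (y), 20 high, 0.25 to 0.5 kg; origin at the centre of its underside. Loose, lies flat on the sheet, slides at a few newtons. Lies nearer the right edge, 55 to 110 mm short of its place, turned up to 14 degrees from it.
- glass: empty clear water glass, 72 mm across the rim, 85 mm high, loose, standing off the sheet; origin at the centre of its underside. Leave it alone. The glass, ink bottle and palette stand one to the left of the sheet, one to its right and one beyond its head, in any arrangement.
- ink: black ink bottle with a red cap, 56 mm across, 105 mm high, loose, standing off the sheet; origin at the centre of its underside. Leave it alone.
- palette: white porcelain flower palette, 150 mm across, 15 mm high, with dried colours, loose, off the sheet; origin at the centre of its underside. Leave it alone.
- seal: reddish stone seal, 26 x 26 mm, 60 mm high, loose, standing just beyond the sheet's head edge; origin at the centre of its underside. Leave it alone.
There are look-alikes about, which are no part of the job. What is shaped like the weight_left but orange is not meant.

How it is judged:
At the end, for the whole second after the job is handed in: Each paperweight lies flat and at rest on the sheet with its outer long side within 7 mm of its own edge of the sheet, parallel to it within 0.08 rad, both ends on the paper (2 mm grace); the glass, ink bottle, palette and seal stand upright within 12 mm of where they were (y of weight_left in the frame of sheet between 0.17 and 0.184 m and x of weight_left in the frame of sheet between -0.062 and 0.062 m and angle between the x axis of each of weight_left, weight_right and the x axis of sheet, either way round below 0.08 rad and angle between each of weight_left, weight_right's own z axis and vertical below 0.05 rad and height (world z) of each of weight_left, weight_right below 0.004 m and linear speed of each of weight_left, weight_right below 0.01 m/s and y of weight_right in the frame of sheet between -0.184 and -0.17 m and x of weight_right in the frame of sheet between -0.062 and 0.062 m and distance of each of glass, ink, palette, seal from where it was at the start of the episode below 0.012 m and angle between each of glass, ink, palette, seal's own z axis and vertical below 0.1 rad); the robot touches nothing.
It fails at once if a paperweight is lifted or tipped off the paper (height (world z) of any of weight_left, weight_right above 0.006 m or angle between any of weight_left, weight_right's own z axis and vertical above 0.12 rad).
It fails at once if a paperweight is gripped or pushed hard (more than 25 N from the fingers) instead of pushed gently (contact force between the fingers and weight_left above 25 N or contact force between the fingers and weight_right above 25 N).
It fails at once if the glass, ink bottle, palette or seal is moved or tipped (distance of any of glass, ink, palette, seal from where it was at the start of the episode above 0.012 m or angle between any of glass, ink, palette, seal's own z axis and vertical above 0.2 rad).
It also fails if it takes over 54 s, if anything falls off the work surface, if the arm or the gripper's body presses on something with over 40 N, if the wrist force passes 120 N, or if a joint passes its speed limit or range.

### The arm

A 6-joint arm with a two-finger parallel gripper is mounted at the origin on the work surface. World frame = base frame: x ahead of the robot, y to its left, z up, the work surface at z = 0. Lengths are in m, angles in rad, forces in N, time in s.
With the tool pointing down it reaches from about 0.25 to 0.725 m from the base axis. Payload 4 kg.
Tool frame: the origin (TCP) lies midway between the tips of the shut fingers; the grasp point (between the pads) lies 19 mm behind it (bot.grip_point_offset is the distance from the TCP to the grasp point, in m); z points along the fingers, y is the line along which they close (so a half turn about z gives the same grasp; the last joint's range is limited). The gripper opens to 85 mm and grips with 20 to 120 N. Pads are 22 mm wide; open, the fingers measure 114 mm over their backs; the gripper's body (76 mm by 85 mm) begins 54 mm behind the grasp point. The pads swing forward as they close: fully open they stand 13 mm farther back than shut.
Start: joints at [-1.154, 0.241, 0.005, 1.335, 0, 1.571], TCP at [0.202, -0.457, 0.231] pointing down, gripper open.
Joint ranges: [-2.72, 2.72], [-1.05, 1.87], [-1.09, 1.28], [-1.99, 2.15], [-1.42, 1.44], [-3.14, 3.14]. Speed limits (rad/s): [2.79, 2.79, 3.14, 3.14, 3.14, 3.14].

### API

Orientations are given as a unit quaternion [x, y, z, w].
In Python, from workcell import bot gives the robot as it stands.
- The arm moves only by the tool step_arm, never from a script. Its argument "targets" is text: rows parted by semicolons, each of 7 numbers parted by spaces: the opening, from -1 (shut) to 1 (fully open), so that 0 is half open, then the shift along the world's x, y, z normalised to -1 to 1, where 1 is 0.5 m, then the turn, a rotation vector about the world's x, y, z normalised to -1 to 1, where 1 is pi/4 rad. In form: gripper x y z wx wy wz; .... A call has 1 to 10 rows; each row is the pose to reach, as a shift and turn from the pose commanded when the call began; what a row does not reach only later rows make up. A row lasts 1/12 s, in which the tool goes at most 41.7 mm and 7.16 degrees, less where a joint would pass 70% of its speed; a pose out of reach is approached as far as the arm can. A call with a number of a shift or a turn outside -1 to 1 is refused whole. A call with a gripper value outside its range is refused whole. The fingers move at their own pace and stop on an object; the grip force is fixed at half the most. Time passes only in rows, so rows that repeat a pose let the fingers close. It gives the time, the measured TCP pose, the force, the opening and the grip force at its end, in the units of the state.
- bot.get_obs(): the state, without advancing time (a new reading comes with each control period).
- bot.camera(name): name is "scene" or "top" or "wrist"; returns the picture (400x640x3 uint8, red, green, blue); there is no depth.
- bot.camera_info(name): a dict with "vertical_fov" (degrees; the focal length in pixels is half the picture's height over the tangent of half this angle, whatever the lens; pixels are square), "cx", "cy" (the principal point, pixels), "pose" (4x4, takes a point from camera to world coordinates). Camera axes: x right, y up, looking along -z (the intrinsics and any distortion apply to the point x, -y, -z); pixel columns grow to the right and rows downward; lengths in m; the calibration is good to about 2 mm. The wrist camera is an equidistant fisheye: a pixel r from the principal point sees the ray r / f radians off the axis. A picture is of the moment at which its call begins: read the wrist's pose just before it. camera_info takes no time and is no camera call; for the wrist camera it gives the pose at the moment of the call.
- bot.job_done(): hands the job in; it is judged then, once.
The state is a dict: "clock": time; "joint_pos": joint angles; "joint_vel": joint speeds; "tau": joint torques, N m; "eef_pos": TCP position; "tool_rot": TCP orientation; "ft_force": force on the tool from outside, world axes, zero at the start; "ft_torque": the same for the moment, N m; "grip_width": finger opening in m; "grasp_force": force on a finger pad.
Only numpy, scipy, OpenCV 4.12 (cv2) and the standard library are available. Lean on these libraries where they do the work, as an engineer would, in place of code of your own. Each camera call takes 0.05 s, during which the arm holds its last target. There are 200 camera calls.

## Working session

There is one attempt and no reset: what is moved stays moved. The work goes in short steps, Python scripts to look and compute and a tool call to move; the robot and the scene stay as the last step left them, time stands still between calls to the robot, and variables do not carry over. Pictures are saved under pics/ and viewed, at most 10 in all, crops included, and the job is handed in when it is done.

Besides the shell and the picture viewer there is one more tool, called after "Call:" by a JSON object that holds its "method" and its "body". step_arm: Moves the arm, as the interface text tells. Scaled input: -1 to 1 covers 0.5 m each way for a shift and pi/4 rad each way for a turn. Its arguments: {"type":"object","properties":{"targets":{"type":"string"}},"required":["targets"]}

```bash
mkdir -p pics; cat > h.py <<'E'
import numpy as np, cv2
from workcell import bot
def snap(n,f):
    im=bot.camera(n); cv2.imwrite(f'pics/{f}.png',im[:,:,::-1]); return im
def ray(n,px,z):
    """pixels -> world points on plane z (pinhole cameras)"""
    c=bot.camera_info(n); f=200/np.tan(np.radians(c['vertical_fov'])/2); P=np.array(c['pose'])
    px=np.atleast_2d(px).astype(float)
    d=np.c_[(px[:,0]-c['cx'])/f,-(px[:,1]-c['cy'])/f,-np.ones(len(px))]@P[:3,:3].T
    return P[:3,3]+d*((z-P[2,3])/d[:,2])[:,None]
E
python3 - <<'E'
from h import *
snap('top','top1')
c=bot.camera_info('top');print(c); print(bot.get_obs())
E
```

```text
{'vertical_fov': 46.744723738639856, 'cx': 320.7851021465813, 'cy': 202.99679120711474, 'pose': array([[ 0.11116845,  0.97156617, -0.20904723,  0.37695267],
       [-0.9937939 ,  0.10950739, -0.01954032,  0.05941989],
       [ 0.00390751,  0.20992213,  0.9777103 ,  1.29597332],
       [ 0.        ,  0.        ,  0.        ,  1.        ]])}
{'clock': 0.05, 'joint_pos': array([-1.15397710e+00,  2.41404622e-01,  3.72849800e-03,  1.33518078e+00,
       -1.67637547e-05,  1.57077336e+00]), 'joint_vel': array([ 0.0010348 , -0.0011837 ,  0.00224685,  0.00055275,  0.0010431 ,
        0.00083872]), 'tau': array([-6.76150121e-04, -3.73492026e+01,  2.53292352e+01,  1.09317515e-02,
        7.15415422e-05,  4.13390580e-06]), 'eef_pos': array([ 0.20217036, -0.45662353,  0.23041875]), 'tool_rot': array([ 9.78358313e-01,  2.06915323e-01, -2.21359718e-04, -1.00626152e-03]), 'ft_force': array([ 0.35829776, -0.26339966, -0.59367767]), 'ft_torque': array([ 0.01634625, -0.02145131,  0.00257415]), 'grasp_force': 0.0, 'grip_width': 0.08498641738645238}
```

View pics/top1.png

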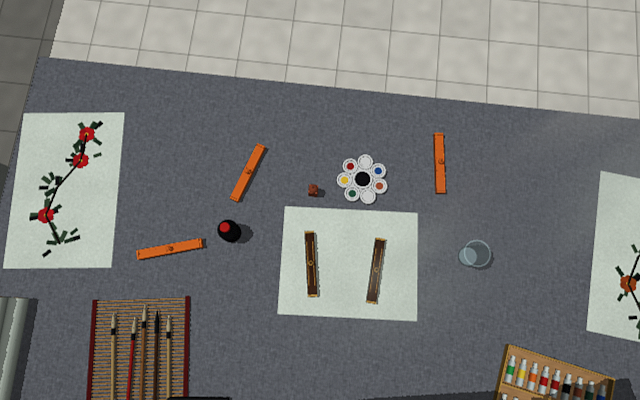

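Top view: the sheet's corners are at about (285,207), (418,212), (417,321) and (278,314). The left bar runs (310,232)-(313,296) and the right bar (379,238)-(372,303). The ink bottle is left at (229,231), the glass right at (475,254), the palette and seal beyond the head.

```bash
cat > m.py <<'E'
from h import *
def measure(im):
    roi=np.zeros(im.shape[:2],np.uint8); cv2.fillPoly(roi,[np.array([[270,200],[425,204],[425,328],[270,322]])],1)
    w=((im.min(2)>150)&(roi>0)).astype(np.uint8)
    cs=cv2.findContours(w,cv2.RETR_EXTERNAL,cv2.CHAIN_APPROX_NONE)[0]; c=max(cs,key=cv2.contourArea)
    pts=ray('top',cv2.convexHull(c)[:,0],0)[:,:2]
    (cx,cy),(a,b),t=cv2.minAreaRect((pts*1000).astype(np.float32)); 
    if a>b: t+=90   # t: direction of short (depth) side
    t=(t+90)%180-90
    S=np.array([cx,cy])/1000; print('sheet',S,a,b,'yaw',t)
    th=np.radians(t); R=np.array([[np.cos(th),-np.sin(th)],[np.sin(th),np.cos(th)]])
    hull=np.zeros_like(w); cv2.fillPoly(hull,[cv2.convexHull(c)],1)
    hull=cv2.erode(hull,np.ones((3,3)))
    k=((im.min(2)<120)&(hull>0)).astype(np.uint8)
    for c in cv2.findContours(k,cv2.RETR_EXTERNAL,cv2.CHAIN_APPROX_NONE)[0]:
        if cv2.contourArea(c)<150: continue
        p=ray('top',c[:,0],0.012)[:,:2]; (x,y),(a,b),u=cv2.minAreaRect((p*1000).astype(np.float32))
        if a<b: u+=90
        u=(u+90)%180-90; W=np.array([x,y])/1000
        print('bar world',W,a,b,'yaw',u,'in sheet',(W-S)@R*1000,u-t)
    return S,R
E
python3 - <<'E'
from m import *
im=cv2.imread('pics/top1.png')[:,:,::-1]
S,R=measure(im)
print('corners',[(S+R@np.array(p)).round(3) for p in [(.15,.19),(.15,-.19),(-.15,.19),(-.15,-.19)]])
print('ink,glass base,seal',ray('top',[[229,240],[483,258],[313,192]],0).round(3))
cv2.imwrite('pics/c1.png',cv2.resize(im[195:330,215:500,::-1],None,fx=2.8,fy=2.8,interpolation=cv2.INTER_CUBIC))
E
```

```text
sheet [ 0.49600928 -0.01058636] 300.766845703125 380.1717834472656 yaw 3.4700815677642822
bar world [ 0.48137903 -0.08701253] 33.42467498779297 179.4982147216797 yaw -3.0612564086914062 in sheet [-19.22929663 -75.40050852] -6.5313379764556885
bar world [0.48026584 0.09124017] 180.26577758789062 33.838462829589844 yaw 9.569091796875 in sheet [ -9.55128528 102.59275155] 6.099010229110718
corners [array([0.634, 0.188]), array([ 0.657, -0.191]), array([0.335, 0.17 ]), array([ 0.358, -0.209])]
ink,glass base,seal [[ 0.519  0.33   0.   ]
 [ 0.549 -0.383  0.   ]
 [ 0.684  0.111  0.   ]]
```

View pics/c1.png

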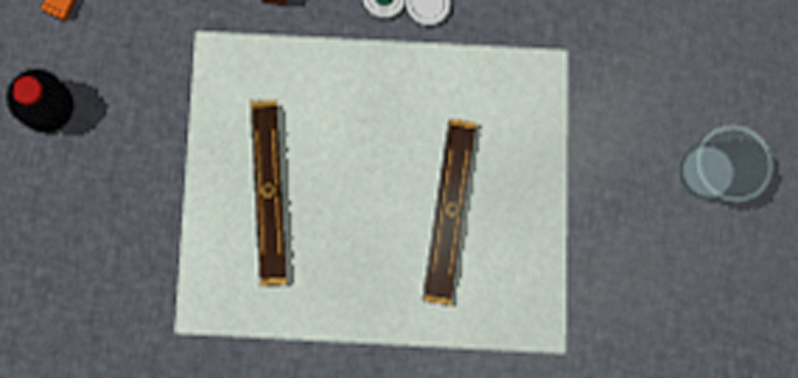

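Call:
{"method": "step_arm", "body": {"targets": "1 0.554 0.834 -0.06 0 0 1; 1 0.554 0.834 -0.06 0 0 1; 1 0.554 0.834 -0.06 0 0 1; 1 0.554 0.834 -0.06 0 0 1; 1 0.554 0.834 -0.06 0 0 1; 1 0.554 0.834 -0.06 0 0 1; 1 0.554 0.834 -0.06 0 0 1; 1 0.554 0.834 -0.06 0 0 1; 1 0.554 0.834 -0.06 0 0 1; 1 0.554 0.834 -0.06 0 0 1"}}

```text
clock: 0.88
eef_pos: [0.4328, -0.1087, 0.2059]
tool_rot: [0.825, 0.566, -0.0, -0.0]
ft_force: [0.4, -1.1, 0.8]
grip_width: 0.0853
grasp_force: 0.0
```

Call:
{"method": "step_arm", "body": {"targets": "1 0.08 0.11 -0.2 0 0 0.5; 1 0.08 0.11 -0.2 0 0 0.5; 1 0.08 0.11 -0.2 0 0 0.5; 1 0.08 0.11 -0.2 0 0 0.5; 1 0.08 0.11 -0.2 0 0 0.5; 1 0.08 0.11 -0.2 0 0 0.5; 1 0.08 0.11 -0.2 0 0 0.5"}}

```text
clock: 1.47
eef_pos: [0.4732, -0.0566, 0.1078]
tool_rot: [0.699, 0.715, 0.001, 0.001]
ft_force: [-0.6, -0.2, 0.3]
grip_width: 0.0855
grasp_force: 0.0
```

```bash
cat > st.py <<'E'
from h import *
from scipy.spatial.transform import Rotation as Ro
S=np.array([.4960,-.0106]);t=np.radians(3.47);R=np.array([[np.cos(t),-np.sin(t)],[np.sin(t),np.cos(t)]])
def state():
    o=bot.get_obs();M=Ro.from_quat(o['tool_rot']).as_matrix();yw=np.degrees(np.arctan2(M[1,1],M[0,1]))
    print('world',o['eef_pos'].round(4),'sheet mm',((o['eef_pos'][:2]-S)@R*1000).round(1),'tool-y yaw',yw.round(2),'tilt',M[:,2].round(3),'q',o['joint_pos'].round(2),'F',o['ft_force'].round(1))
    return o
def to(sx,sy,z):
    o=bot.get_obs();p=np.r_[S+R@np.array([sx,sy])/1000,z];print('shift',((p-o['eef_pos'])/.5).round(4))
E
python3 -c "
from st import *
state();to(-19,-28,.03);to(-19,-153,.03)"
```

```text
world [ 0.4732 -0.0566  0.1078] sheet mm [-25.5 -44.6] tool-y yaw 1.25 tilt [ 0.002 -0.001 -1.   ] q [-0.12  0.29 -0.27  1.01 -0.    1.43] F [-0.6 -0.2  0.3]
shift [ 0.011   0.0339 -0.1557]
shift [ 0.0261 -0.2157 -0.1557]
```

Call:
{"method": "step_arm", "body": {"targets": "1 0.011 0.034 -0.05 0 0 0.05; 1 0.011 0.034 -0.1 0 0 0.05; 1 0.011 0.034 -0.156 0 0 0.05; 1 0.011 0.034 -0.18 0 0 0.05; 1 0.011 0.034 -0.2 0 0 0.05; 1 0.011 0.034 -0.2 0 0 0.05; 1 0.011 0.034 -0.2 0 0 0.05"}}

```text
clock: 2.05
eef_pos: [0.4788, -0.0395, 0.0074]
tool_rot: [0.685, 0.729, 0.001, 0.001]
ft_force: [0.3, -0.1, 0.5]
grip_width: 0.0851
grasp_force: 0.0
```

```bash
python3 -c "
from st import *
state();to(-19,-28,-.005);to(-19,-153,-.005)
snap('scene','s1')"
```

```text
world [ 0.4788 -0.0395  0.0074] sheet mm [-18.9 -27.8] tool-y yaw 3.53 tilt [ 0.002 -0.    -1.   ] q [-0.08  0.43 -0.38  0.76 -0.    1.43] F [ 0.3 -0.1  0.5]
shift [-0.0001 -0.0004 -0.0249]
shift [ 0.015  -0.25   -0.0249]
```

View pics/s1.png

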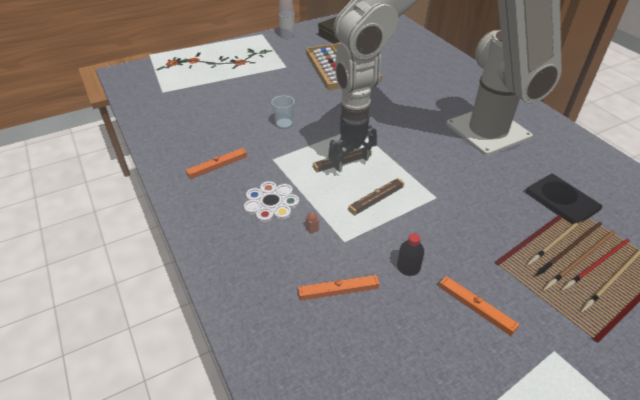

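The gripper stands over the sheet between the two bars, with its open fingers alongside the right one. I'll lower it and start pushing.

Call:
{"method": "step_arm", "body": {"targets": "1 0 0 -0.012 0 0 0; 1 0 0 -0.022 0 0 0; 1 0 -0.008 -0.022 0 0 0; 1 0.001 -0.016 -0.022 0 0 0; 1 0.0015 -0.024 -0.022 0 0 0; 1 0.002 -0.032 -0.022 0 0 0; 1 0.0025 -0.04 -0.022 0 0 0; 1 0.003 -0.048 -0.022 0 0 0; 1 0.0035 -0.056 -0.022 0 0 0; 1 0.004 -0.064 -0.022 0 0 0"}}

```text
clock: 2.93
eef_pos: [0.4799, -0.0708, -0.0046]
tool_rot: [0.684, 0.729, 0.0, -0.0]
ft_force: [-0.6, 3.7, -0.0]
grip_width: 0.0857
grasp_force: 1.7
```

Call:
{"method": "step_arm", "body": {"targets": "1 0.0005 -0.008 0 0 0 0; 1 0.001 -0.016 0 0 0 0; 1 0.0015 -0.024 0 0 0 0; 1 0.002 -0.032 0 0 0 0; 1 0.0025 -0.04 0 0 0 0; 1 0.003 -0.048 0 0 0 0; 1 0.0035 -0.056 0 0 0 0; 1 0.004 -0.064 0 0 0 0; 1 0.0045 -0.072 0 0 0 0; 1 0.005 -0.08 0 0 0 0"}}

```text
clock: 3.77
eef_pos: [0.4826, -0.1111, -0.0046]
tool_rot: [0.684, 0.729, 0.0, -0.0]
ft_force: [-0.1, 3.6, 2.3]
grip_width: 0.0853
grasp_force: 1.8
```

```bash
python3 -c "
from st import *
state();to(-19,-153,-.005)
im=snap('top','t2')
cv2.imwrite('pics/c2.png',cv2.resize(im[195:330,215:500,::-1],None,fx=2.8,fy=2.8,interpolation=cv2.INTER_CUBIC))"
```

```text
world [ 0.4826 -0.1111 -0.0046] sheet mm [-19.5 -99.5] tool-y yaw 3.63 tilt [ 0.  0. -1.] q [-0.23  0.47 -0.35  0.75  0.    1.28] F [-0.1  3.6  2.3]
shift [ 0.0074 -0.1068 -0.0008]
```

View pics/c2.png

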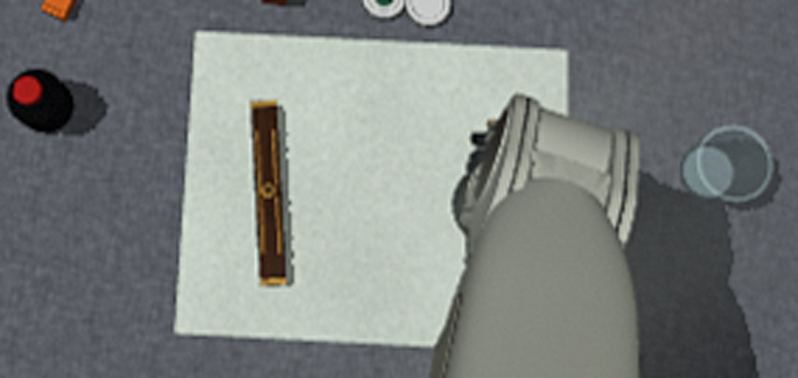

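The arm hides the right bar here. The push force is a steady 3.6 N, so I'll go on.

Call:
{"method": "step_arm", "body": {"targets": "1 0.0006 -0.008 0 0 0 0; 1 0.0012 -0.016 0 0 0 0; 1 0.0018 -0.024 0 0 0 0; 1 0.0024 -0.032 0 0 0 0; 1 0.003 -0.04 0 0 0 0; 1 0.0036 -0.048 0 0 0 0; 1 0.0042 -0.056 0 0 0 0; 1 0.0048 -0.064 0 0 0 0; 1 0.0054 -0.072 0 0 0 0; 1 0.006 -0.08 0 0 0 0"}}

```text
clock: 4.65
eef_pos: [0.4855, -0.1511, -0.0046]
tool_rot: [0.684, 0.729, -0.0, -0.0]
ft_force: [-0.1, 4.0, 1.9]
grip_width: 0.0853
grasp_force: 1.8
```

Call:
{"method": "step_arm", "body": {"targets": "1 0.0004 -0.006 0 0 0 0; 1 0.0008 -0.012 0 0 0 0; 1 0.001 -0.015 0 0 0 0; 1 0.001 -0.017 0 0 0 0; 1 0.001 -0.017 0 0 0 0; 1 0.001 -0.017 0 0 0 0"}}

```text
clock: 5.15
eef_pos: [0.4861, -0.1596, -0.0046]
tool_rot: [0.684, 0.729, -0.0, 0.0]
ft_force: [0.1, 1.9, 1.4]
grip_width: 0.0857
grasp_force: 0.8
```

```bash
python3 -c "
from st import *
state();to(-19,-153,-.005);to(-10,62,.1)"
```

```text
world [ 0.4861 -0.1596 -0.0046] sheet mm [ -18.9 -148.2] tool-y yaw 3.62 tilt [ 0.    -0.001 -1.   ] q [-0.32  0.49 -0.31  0.77 -0.    1.19] F [0.1 1.9 1.4]
shift [ 0.0003 -0.0097 -0.0008]
shift [-0.0077  0.4206  0.2092]
```

Call:
{"method": "step_arm", "body": {"targets": "1 0 0.016 0 0 0 0; 1 -0.001 0.04 0.02 0 0 0; 1 -0.002 0.1 0.1 0 0 0; 1 -0.003 0.17 0.15 0 0 0; 1 -0.004 0.24 0.15 0 0 0; 1 -0.006 0.31 0.13 0 0 0; 1 -0.008 0.38 0.1 0 0 0; 1 -0.008 0.42 0.06 0 0 0; 1 -0.008 0.42 0.03 0 0 0; 1 -0.008 0.42 0.03 0 0 0"}}

```text
clock: 5.98
eef_pos: [0.4792, 0.0526, 0.0085]
tool_rot: [0.683, 0.731, -0.002, -0.001]
ft_force: [0.4, -0.2, -1.1]
grip_width: 0.0854
grasp_force: 0.0
```

```bash
python3 -c "
from m import *
from st import *
state();to(-10,62,-.0046);to(-10,148,-.0046)
im=snap('top','t3');measure(im)
cv2.imwrite('pics/c3.png',cv2.resize(im[195:330,215:500,::-1],None,fx=2.8,fy=2.8,interpolation=cv2.INTER_CUBIC))"
```

```text
world [0.4792 0.0526 0.0085] sheet mm [-12.9  64.1] tool-y yaw 3.86 tilt [-0.005 -0.001 -1.   ] q [ 0.11  0.43 -0.37  0.77 -0.    1.61] F [ 0.4 -0.2 -1.1]
shift [ 0.006  -0.0038 -0.0261]
shift [-0.0044  0.1679 -0.0261]
sheet [ 0.49600122 -0.0104527 ] 300.766845703125 380.276611328125 yaw 3.4700815677642822
bar world [0.51843286 0.04101759] 196.85769653320312 321.5953369140625 yaw -55.437747955322266 in sheet [25.50587242 50.01819512] -58.90782952308655
```

View pics/c3.png

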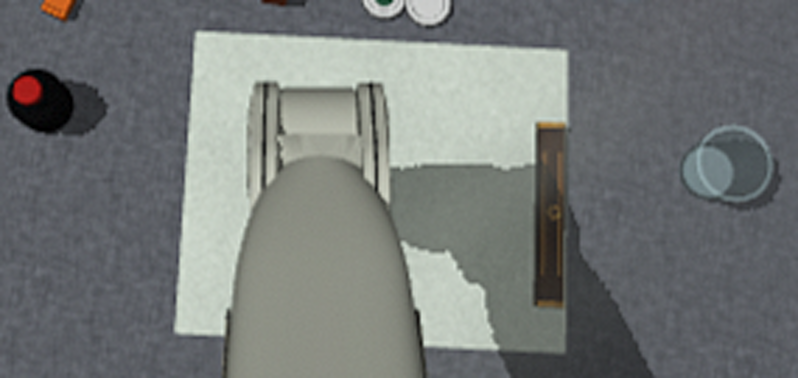

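The right bar stands parallel to the right edge, crop (536-566, 124-306), and the glass has not moved. Next is the left bar.

Call:
{"method": "step_arm", "body": {"targets": "1 0.003 0 -0.014 0 0 0; 1 0.003 0 -0.026 0 0 0; 1 0.003 0.008 -0.026 0 0 0; 1 0.002 0.016 -0.026 0 0 0; 1 0.002 0.024 -0.026 0 0 0; 1 0.001 0.032 -0.026 0 0 0; 1 0.001 0.04 -0.026 0 0 0; 1 0 0.048 -0.026 0 0 0; 1 0 0.056 -0.026 0 0 0; 1 -0.0005 0.064 -0.026 0 0 0"}}

```text
clock: 6.87
eef_pos: [0.482, 0.0829, -0.0024]
tool_rot: [0.684, 0.729, -0.0, 0.0]
ft_force: [-0.2, -2.8, 1.2]
grip_width: 0.0855
grasp_force: 1.1
```

Call:
{"method": "step_arm", "body": {"targets": "1 -0.0005 0.008 0 0 0 0; 1 -0.001 0.016 0 0 0 0; 1 -0.0015 0.024 0 0 0 0; 1 -0.002 0.032 0 0 0 0; 1 -0.0025 0.04 0 0 0 0; 1 -0.003 0.048 0 0 0 0; 1 -0.0035 0.056 0 0 0 0; 1 -0.004 0.064 0 0 0 0; 1 -0.0045 0.072 0 0 0 0; 1 -0.005 0.08 0 0 0 0"}}

```text
clock: 7.7
eef_pos: [0.4792, 0.1231, -0.0026]
tool_rot: [0.684, 0.729, -0.0, -0.0]
ft_force: [0.2, -2.4, 2.0]
grip_width: 0.0855
grasp_force: 1.3
```

```bash
python3 -c "
from st import *
state();to(-10,148,-.0046)"
```

```text
world [ 0.4792  0.1231 -0.0026] sheet mm [ -8.7 134.5] tool-y yaw 3.63 tilt [-0. -0. -1.] q [ 0.25  0.46 -0.35  0.76 -0.    1.76] F [ 0.2 -2.4  2. ]
shift [-0.0043  0.0268 -0.0039]
```

Call:
{"method": "step_arm", "body": {"targets": "1 -0.001 0.008 0 0 0 0; 1 -0.001 0.015 0 0 0 0; 1 -0.002 0.02 0 0 0 0; 1 -0.002 0.023 0 0 0 0; 1 -0.002 0.023 0 0 0 0; 1 -0.002 0.023 0 0 0 0"}}

```text
clock: 8.2
eef_pos: [0.4781, 0.1348, -0.0027]
tool_rot: [0.684, 0.729, 0.0, -0.001]
ft_force: [0.1, 0.0, 0.5]
grip_width: 0.0855
grasp_force: 0.0
```

Call:
{"method": "step_arm", "body": {"targets": "1 0 -0.016 0 0 0 0; 1 0 -0.04 0.02 0 0 0; 1 0 -0.1 0.1 0 0 0; 1 0 -0.18 0.15 0 0 0; 1 0 -0.25 0.15 0 0 0; 1 0 -0.29 0.15 0 0 0; 1 0 -0.29 0.15 0 0 0"}}

```text
clock: 8.78
eef_pos: [0.4787, -0.0158, 0.0742]
tool_rot: [0.687, 0.727, 0.0, 0.002]
ft_force: [-0.7, -0.0, -0.5]
grip_width: 0.0855
grasp_force: 0.0
```

```bash
python3 -c "
from st import *
state()
im=snap('top','t4')
cv2.imwrite('pics/c4.png',np.hstack([cv2.resize(im[203:328,a:a+50,::-1],None,fx=4.8,fy=4.8,interpolation=cv2.INTER_CUBIC) for a in (270,380)]))"
```

```text
world [ 0.4787 -0.0158  0.0742] sheet mm [-17.5  -4.2] tool-y yaw 3.23 tilt [ 0.003 -0.002 -1.   ] q [-0.03  0.33 -0.31  0.92 -0.    1.48] F [-0.7 -0.  -0.5]
```

View pics/c4.png

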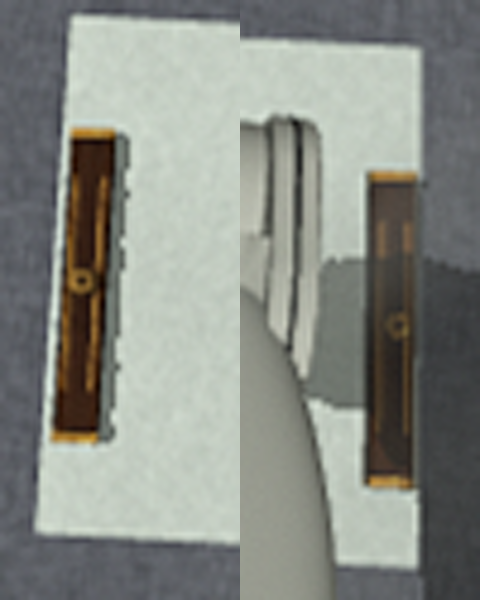

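Both bars lie close to and parallel with their edges; a sliver of paper still shows outside each. The cap corners give the distances.

```bash
python3 -c "
from st import *
f=lambda a,u,v:[a+(u+.5)/4.8-.5,203+(v+.5)/4.8-.5]
def s(p,z): return ((ray('top',p,z)[:,:2]-S)@R*1000).round(1).tolist()
print('L outer head,foot; R outer head,foot',s([f(270,71,130),f(270,52,440),f(380,175,173),f(380,173,487)],.0205))
print('L inner', s([f(270,115,132),f(270,98,441)],.0205))
print('sheet corners',s([f(270,71,15),f(270,35,533),f(380,180,47),f(380,179,568)],0.0005))
print('knobs',s([f(270,82,280),f(380,158.5,324)],.035))
"
```

```text
L outer head,foot; R outer head,foot [[78.0, 183.3], [-98.5, 182.1], [71.8, -183.2], [-105.8, -183.4]]
L inner [[78.2, 157.8], [-97.8, 156.2]]
sheet corners [[150.1, 189.7], [-150.4, 189.8], [150.3, -189.7], [-150.3, -191.2]]
knobs [[-9.3, 170.2], [-16.5, -171.6]]
```

Both centres are at about 170 to 171 mm, so each needs roughly 6 mm more. The right bar comes first.

```bash
python3 -c "
from st import *
state();to(-17,-138,-.004)"
```

```text
world [ 0.4783 -0.0137  0.0736] sheet mm [-17.8  -2.1] tool-y yaw 3.31 tilt [ 0.002  0.    -1.   ] q [-0.03  0.33 -0.31  0.92  0.    1.48] F [-0.4 -0.3 -0. ]
shift [ 0.0181 -0.2713 -0.1551]
```

Call:
{"method": "step_arm", "body": {"targets": "1 0.006 -0.08 0 0 0 0; 1 0.012 -0.15 -0.02 0 0 0; 1 0.016 -0.21 -0.06 0 0 0; 1 0.018 -0.25 -0.1 0 0 0; 1 0.018 -0.265 -0.14 0 0 0; 1 0.018 -0.268 -0.155 0 0 0; 1 0.018 -0.268 -0.155 0 0 0; 1 0.018 -0.268 -0.155 0 0 0"}}

```text
clock: 9.5
eef_pos: [0.4868, -0.1438, -0.0052]
tool_rot: [0.684, 0.729, -0.0, -0.001]
ft_force: [-0.4, 0.6, 0.3]
grip_width: 0.0855
grasp_force: 0.0
```

```bash
python3 -c "
from st import *
state();to(-17,-153.5,-.004)"
```

```text
world [ 0.4868 -0.1438 -0.0052] sheet mm [ -17.2 -132.4] tool-y yaw 3.68 tilt [-0.001  0.001 -1.   ] q [-0.29  0.49 -0.32  0.77  0.    1.22] F [-0.4  0.6  0.3]
shift [ 0.003  -0.0422  0.0024]
```

Call:
{"method": "step_arm", "body": {"targets": "1 0.0005 -0.008 0 0 0 0; 1 0.001 -0.016 0 0 0 0; 1 0.0015 -0.022 0 0 0 0; 1 0.002 -0.028 0 0 0 0; 1 0.002 -0.034 0 0 0 0; 1 0.003 -0.038 0 0 0 0; 1 0.003 -0.042 0 0 0 0; 1 0.003 -0.042 0 0 0 0; 1 0.003 -0.042 0 0 0 0"}}

```text
clock: 10.25
eef_pos: [0.489, -0.1658, -0.005]
tool_rot: [0.684, 0.729, 0.0, 0.0]
ft_force: [0.3, 2.5, 2.7]
grip_width: 0.085
grasp_force: 1.5
```

```bash
python3 -c "
from st import *
state();to(-17,-153.5,-.004);to(-9,135,-.003)"
```

```text
world [ 0.489  -0.1658 -0.005 ] sheet mm [ -16.4 -154.4] tool-y yaw 3.64 tilt [ 0.  0. -1.] q [-0.33  0.5  -0.3   0.78  0.    1.18] F [0.3 2.5 2.7]
shift [-0.0014  0.0018  0.002 ]
shift [-0.0203  0.5787  0.004 ]
```

Call:
{"method": "step_arm", "body": {"targets": "1 0 0.016 0 0 0 0; 1 -0.001 0.04 0.02 0 0 0; 1 -0.002 0.1 0.1 0 0 0; 1 -0.005 0.17 0.15 0 0 0; 1 -0.008 0.24 0.15 0 0 0; 1 -0.012 0.32 0.15 0 0 0; 1 -0.015 0.4 0.12 0 0 0; 1 -0.018 0.47 0.09 0 0 0; 1 -0.02 0.53 0.06 0 0 0; 1 -0.02 0.55 0.04 0 0 0"}}

```text
clock: 11.08
eef_pos: [0.4776, 0.1134, 0.0144]
tool_rot: [0.682, 0.731, 0.0, -0.0]
ft_force: [0.3, 0.5, -0.5]
grip_width: 0.0852
grasp_force: 0.0
```

Call:
{"method": "step_arm", "body": {"targets": "1 0 0 0 0 0 0; 1 0 0 0 0 0 0"}}

```text
clock: 11.25
eef_pos: [0.4779, 0.1094, 0.0147]
tool_rot: [0.684, 0.73, -0.001, 0.0]
ft_force: [-0.1, -0.6, -0.4]
grip_width: 0.0852
grasp_force: 0.0
```

```bash
python3 -c "
from st import *
state();to(-9,135,-.003);to(-9,153,-.003)"
```

```text
world [0.4779 0.1094 0.0147] sheet mm [-10.8 120.9] tool-y yaw 3.73 tilt [-0.001 -0.002 -1.   ] q [ 0.23  0.43 -0.35  0.79 -0.    1.73] F [-0.1 -0.6 -0.4]
shift [ 0.0018  0.0284 -0.0353]
shift [-0.0004  0.0643 -0.0353]
```

Call:
{"method": "step_arm", "body": {"targets": "1 0.001 0 -0.02 0 0 0; 1 0.001 0.006 -0.035 0 0 0; 1 0.001 0.016 -0.035 0 0 0; 1 0.001 0.026 -0.035 0 0 0; 1 0.001 0.036 -0.035 0 0 0; 1 0 0.044 -0.035 0 0 0; 1 0 0.052 -0.035 0 0 0; 1 0 0.06 -0.035 0 0 0; 1 0 0.064 -0.035 0 0 0; 1 0 0.064 -0.035 0 0 0"}}

```text
clock: 12.08
eef_pos: [0.479, 0.1417, -0.0024]
tool_rot: [0.684, 0.729, 0.0, 0.0]
ft_force: [0.4, 0.7, -0.4]
grip_width: 0.0854
grasp_force: 0.2
```

```bash
python3 -c "
from st import *
state();to(-9,153,-.003)"
```

```text
world [ 0.479   0.1417 -0.0024] sheet mm [ -7.7 153.1] tool-y yaw 3.66 tilt [ 0.001  0.    -1.   ] q [ 0.29  0.47 -0.34  0.76 -0.    1.79] F [ 0.4  0.7 -0.4]
shift [-0.0025 -0.0003 -0.0012]
```

Now I'll retreat to the middle, raise the arm and check.

Call:
{"method": "step_arm", "body": {"targets": "1 0 -0.016 0 0 0 0; 1 0 -0.04 0.02 0 0 0; 1 0 -0.1 0.1 0 0 0; 1 0 -0.18 0.18 0 0 0; 1 0 -0.25 0.2 0 0 0; 1 0 -0.3 0.2 0 0 0; 1 0 -0.3 0.2 0 0 0; 1 0 -0.3 0.2 0 0 0"}}

```text
clock: 12.75
eef_pos: [0.479, -0.0116, 0.0988]
tool_rot: [0.686, 0.727, 0.001, 0.001]
ft_force: [-0.1, 1.1, -0.3]
grip_width: 0.0857
grasp_force: 0.0
```

```bash
python3 -c "
from st import *
state()
im=snap('top','t5')
cv2.imwrite('pics/c5.png',np.hstack([cv2.resize(im[203:328,a:a+50,::-1],None,fx=4.8,fy=4.8,interpolation=cv2.INTER_CUBIC) for a in (270,380)]))"
```

```text
world [ 0.479  -0.0116  0.0988] sheet mm [-17.    0.1] tool-y yaw 3.3 tilt [ 0.002  0.    -1.   ] q [-0.02  0.3  -0.28  0.99  0.    1.49] F [-0.1  1.1 -0.3]
```

View pics/c5.png

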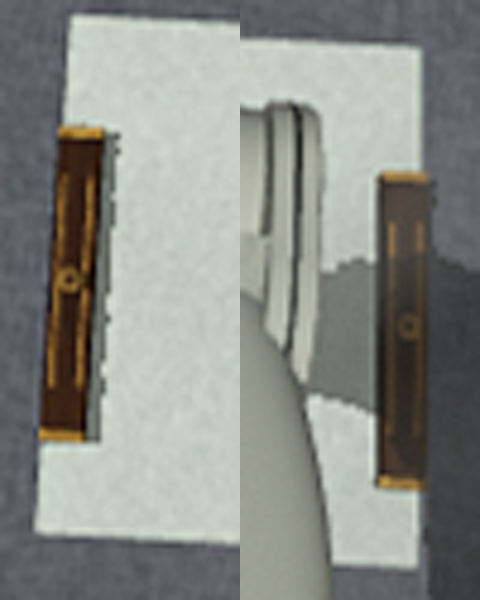

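The outer top edges moved about 12 crop pixels on each side. Left is now at (59,130)-(40,440) and right at (428,173)-(425,487), which is roughly 7 mm each and puts both outer sides at about 190 mm, still parallel.

```bash
python3 -c "
from h import *
print(bot.job_done())"
```

```text
the job is handed in; nothing more can be done
None
```

I pushed both paperweights out to their edges and handed the job in, with no verdict returned: by the last picture each outer long side is within about 1 mm of its edge and parallel to it, with both ends on the paper, and the arm stayed clear of the glass, ink bottle, palette and seal.

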